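# Reset the ratchet dial of the ski clamp to two clicks

## Task

On the ski clamp with the toothed ratchet dial, pull the dial up to free it from the pawl, turn it back anticlockwise all the way to its stop, and let it down again fully seated. Then, keeping it down, turn it clockwise two clicks, so that its pointer stands at the second mark after the stop mark, and let go. Leave the plain clamp with the smooth round knob alone.

Things in the scene. Friction and masses are not known exactly. Their poses are not given: they have to be found in the camera images.
- dial_grip (a point): Middle of the black bar grip (60 long, 16 wide) on the ratchet dial's upright axis, 58 mm above the bench when down. The bar's top is 12 mm above it; 28 mm below it the bar stands on a steel toothed wheel 90 mm across. x runs along the bar to the end with the pale pointer (pale line on the bar's top), y across, z up; moves with the dial. Its base is fixed; jaw 36 mm high, 93 mm from the axis.
- dial_turn (a joint): Dial angle, rad, growing clockwise from above: 0 at a hard stop, pointer at the long mark on the base plate; each click, with a short mark, is 0.419 (24 deg), so second mark 0.838. Starts near the third. Down, it turns only clockwise: a pawl beside the wheel drops in about 0.1 before each mark (0.1 to 0.2 N m to pass a tooth) and blocks turning back. Lifted, it turns freely.
- dial_lift (a joint): How far the dial is pulled straight up along its axis, m: 0 fully down (seated), 0.016 at the upper end. From 0.009 up its teeth clear the pawl; 0.012 is a good lift. Let go, it sinks back down by its own weight (about 0.35 kg).
- plain_rim (a point): A point on the rim of the smooth round black knob (68 mm across, top 58 mm above the bench) of the other, plain clamp: same base plate and jaw, no teeth, no pawl. The point is 34 mm from that knob's axis, 40 mm above the bench. Leave this knob unturned.
There are look-alikes about, which are no part of the job. What is shaped like the part that bears dial_grip but green or turquoise is not meant.

How it is judged:
On the way, in this order (a step that is already met when the one before it is completed fails the run):
1. the ratchet dial is pulled up clear of the pawl, before being turned back (value of joint dial_lift above 0.007 m and value of joint dial_turn above 0.95 rad), for 0.05 s.
2. the dial is turned back to its stop (within about 9 degrees) (value of joint dial_turn below 0.16 rad), for 0.1 s.
3. the dial is down again at the stop (within 5 mm) (value of joint dial_lift below 0.005 m and value of joint dial_turn below 0.25 rad), for 0.1 s.
4. the dial, kept down, is advanced past the first click (value of joint dial_lift below 0.006 m and value of joint dial_turn between 0.33 and 0.75 rad), for 0.05 s.
At the end, for the whole second after the job is handed in: The ratchet dial stands at the second mark after the stop (0.838 rad, 0.66 to 1.04 rad, about 10 degrees either way), fully down (within 4 mm) and at rest; the plain clamp's knob has not been turned (rim moved less than 15 mm) (value of joint dial_turn between 0.66 and 1.04 rad and value of joint dial_lift below 0.004 m and velocity of joint dial_turn between -0.05 and 0.05 rad/s and distance of plain_rim from where it was at the start of the episode below 0.015 m); the robot touches nothing.
It fails at once if the plain clamp's knob is turned (rim moved 15 mm or more) (distance of plain_rim from where it was at the start of the episode above 0.015 m).
It also fails if it takes over 42 s, if anything falls off the work surface, if the arm or the gripper's body presses on something with over 40 N, if the wrist force passes 120 N, or if a joint passes its speed limit or range.

## Robot

A 6-joint arm with a two-finger parallel gripper is mounted at the origin on the work surface. World frame = base frame: x ahead of the robot, y to its left, z up, the work surface at z = 0. Lengths are in m, angles in rad, forces in N, time in s.
With the tool pointing down it reaches from about 0.35 to 0.85 m from the base axis. Payload 8.1 kg.
Tool frame: the origin (TCP) lies on the mounting face of the last link; the fingertips stand 186 mm ahead of it and the grasp point (between the pads) lies 167 mm ahead of it; z points along the fingers, y is the line along which they close (so a half turn about z gives the same grasp; the last joint's range is limited). The gripper opens to 93 mm and grips with 3 to 60 N. Pads are 15 mm wide; open, the fingers measure 128 mm over their backs; the gripper's body (75 mm by 188 mm) begins 65 mm behind the grasp point.
Start: joints at [1.238, 0.13, 1.488, -0, 1.523, -0.085], TCP at [0.147, 0.582, 0.405] pointing down, gripper open.
Joint ranges: [-2.96, 2.96], [-0.89, 2.26], [0.02, 2.5], [-1.34, 4.48], [0, 2.73], [-2.66, 2.66]. Speed limits (rad/s): [2.39, 2.39, 2.79, 3.14, 3.14, 3.14].

## Interface

Orientations are given as a rotation vector (axis times angle).
In Python, from plant import read_state, read_camera, camera_params, close_job gives the robot as it stands. The module is installed in compiled form; this text tells all that it offers.
- The arm moves only by the tool servo_tool, never from a script. Its argument "increments" is a list of rows, each an object with "slide": the shift along the tool's x, y, z in mm, a list of three; "dr": the turn, a rotation vector about the tool's x, y, z in rad, a list of three; "jaw": the closure, from 0 (fully open) to 1 (shut). In form: [{"slide": [x, y, z], "dr": [ax, ay, az], "jaw": jaw}, ...]. A call has 1 to 20 rows; each row is the pose to reach, as a shift and turn from the pose commanded when the call began, along the tool's axes at that moment; what a row does not reach only later rows make up. A row lasts 1/10 s, in which the tool goes at most 50 mm and 8.59 degrees, less where a joint would pass 70% of its speed; a pose out of reach is approached as far as the arm can. A call with a gripper value outside its range is refused whole. The fingers move at their own pace and stop on an object; "force" is the grip in N (left out, the last holds). Time passes only in rows, so rows that repeat a pose let the fingers close. It gives the time, the measured TCP pose, the force, the opening and the grip force at its end, in the units of the state.
- read_state(): the state, without advancing time (a new reading comes with each control period).
- read_camera(name): name is "scene" or "top"; returns (picture, depth): 480x640x3 uint8, red, green, blue; 480x640 float32, m along the optical axis (not along the pixel's ray), 0 where there is no reading.
- camera_params(name): a dict with "fx", "fy", "cx", "cy" (pixels), "k1" (the pictures are not rectified: a ray, as slopes to the right and down, at radius r is drawn at 1 + k1 r^2 times it, then the intrinsics apply), "rvec" (rotation vector, rad) and "tvec" (3), from world to camera coordinates, as OpenCV has them. Camera axes: x right, y down, z forward; pixel columns grow to the right and rows downward; lengths in m; the calibration is good to about 2 mm. A picture is of the moment at which its call begins. camera_params takes no time and is no camera call.
- close_job(): hands the job in; it is judged then, once.
The state is a dict: "t": time; "q": joint angles; "dq": joint speeds; "joint_torque": joint torques, N m; "tool_pos": TCP position; "orientation": TCP orientation; "force": force on the tool from outside, world axes, zero at the start; "wrist_torque": the same for the moment, N m; "opening": finger opening in m; "gripper_force": force on a finger pad.
Only numpy, scipy, OpenCV 4.12 (cv2) and the standard library are available. Lean on these libraries where they do the work, as an engineer would, in place of code of your own. Each camera call takes 0.05 s, during which the arm holds its last target. There are 200 camera calls.

## Working session

There is one attempt and no reset: what is moved stays moved. The work goes in short steps, Python scripts to look and compute and a tool call to move; the robot and the scene stay as the last step left them, time stands still between calls to the robot, and variables do not carry over. Pictures are saved under pics/ and viewed, at most 10 in all, crops included, and the job is handed in when it is done.

Besides the shell and the picture viewer there is one more tool, called after "Request:" by a JSON object that holds its "method" and its "body". servo_tool: Moves the arm, as the interface text tells. Its arguments: {"type":"object","properties":{"increments":{"type":"array"},"force":{"type":"number"}},"required":["increments"]}

```bash
mkdir -p pics
cat > h.py <<'E'
import numpy as np, cv2
from plant import *
def ray(cam,u,v):
    p=camera_params(cam);R=cv2.Rodrigues(np.array(p["rvec"],float))[0];t=np.array(p["tvec"],float)
    x=(u-p["cx"])/p["fx"];y=(v-p["cy"])/p["fy"];rd=np.hypot(x,y);r=rd
    for _ in range(20): r=rd/(1+p["k1"]*r*r)
    s=r/rd if rd>0 else 1
    return -R.T@t, R.T@np.array([x*s,y*s,1.])
def onz(cam,u,v,z):
    o,d=ray(cam,u,v);return o+d*(z-o[2])/d[2]
def save(cam,name):
    im,d=read_camera(cam);cv2.imwrite(name,im[:,:,::-1]);return im,d
E
python3 - <<'E'
from h import *
for c in("scene","top"):
    im,d=save(c,f"pics/{c}0.png");np.savez(f"{c}0.npz",im=im,d=d);p=camera_params(c);print(c,ray(c,320,240),p["fx"])
s=read_state();print(s["t"],s["tool_pos"],s["orientation"],s["opening"])
E
```

```text
scene (array([ 1.30715038, -0.55569711,  0.82122689]), array([-0.69856652,  0.38161108, -0.60564709])) 578.1218709903857
top (array([ 0.28822586, -0.12508881,  0.96702606]), array([ 0.19848458,  0.01859055, -0.9802569 ])) 460.20609269184126
0.1 [0.14706919 0.5814792  0.40378656] [-3.88216624e-01 -3.11718913e+00  2.63241994e-03] 0.09313346118588457
```

View pics/top0.png

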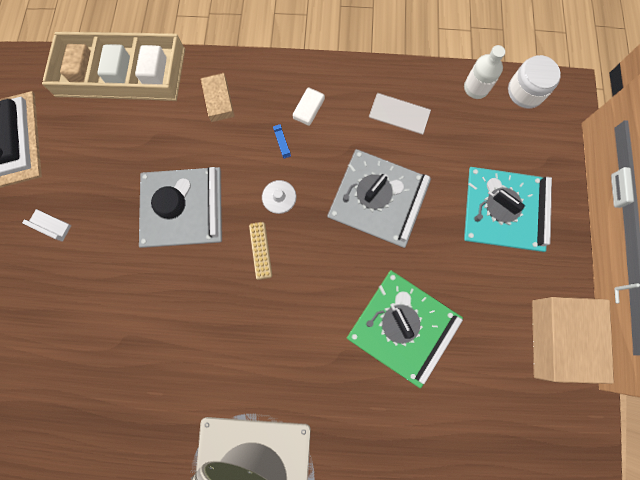

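View pics/scene0.png

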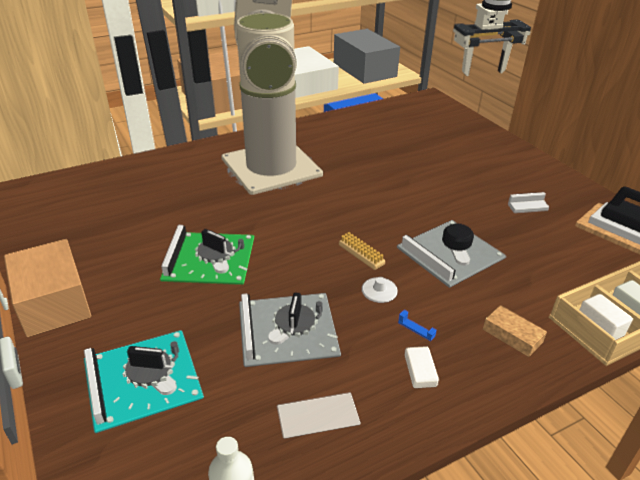

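The top view shows three toothed dials: grey at (375,190), green at (402,323) and turquoise at (507,203). The plain knob is at (168,202). In the scene view the grey one is at (296,315). The description rules out green and turquoise, so I choose the grey dial and check it in a close crop.

Run:
```python
from h import *
im=np.load("top0.npz")["im"];d=np.load("top0.npz")["d"]
c=im[140:255,320:440];cv2.imwrite("pics/crop0.png",cv2.resize(c,None,fx=5,fy=5,interpolation=cv2.INTER_CUBIC)[:,:,::-1])
# 3D points by depth in dial area
def cloud(cam,im,d,x0,x1,y0,y1):
    P=[];C=[]
    for v in range(y0,y1):
        for u in range(x0,x1):
            if d[v,u]>0:
                o,r=ray(cam,u,v);P.append(o+r*d[v,u]);C.append((u,v,*im[v,u]))
    return np.array(P),np.array(C)
P,C=cloud("top",im,d,345,405,160,220)
m=(P[:,2]>.06)&(P[:,2]<.08);Q=P[m]
print("bar top n",m.sum(),"mean",Q.mean(0),"minmax",Q.min(0),Q.max(0))
r=cv2.minAreaRect(Q[:,:2].astype(np.float32)*1000);print(r)
w=(P[:,2]>.02)&(P[:,2]<.036)&(np.hypot(*(P[:,:2]-Q.mean(0)[:2]).T)<.06)
print("wheel circ",cv2.minEnclosingCircle(P[w][:,:2].astype(np.float32)*1000),np.median(P[w][:,2]))
pale=m&(C[:,2:].min(1)>150);print("pale",pale.sum(),P[pale].mean(0))
for n,(u,v) in dict(green=(402,323),turq=(507,203),plain=(168,202)).items():print(n,onz("top",u,v,.06))
```

```text
Traceback (most recent call last):
  File "h.py", line 4, in ray
    p=camera_params(cam);R=cv2.Rodrigues(np.array(p["rvec"],float))[0];t=np.array(p["tvec"],float)
ValueError: time passes only in moves, steps and waits
```

View pics/crop0.png

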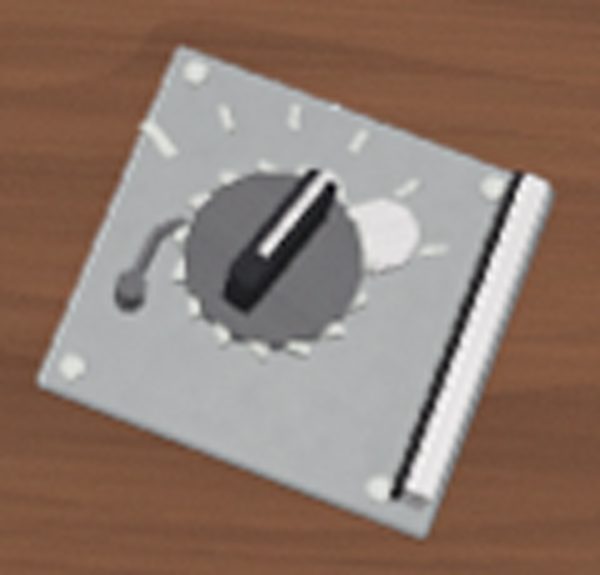

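The crop shows the grey clamp with its toothed wheel centred near (275,260), which is full-image (375,192). The pale pointer is at upper right, near the third short mark. The long stop mark is at (158,140), the pawl is at left (130,290), and the jaw is at right. This is the right clamp.

```bash
sed -i 's/^from plant import \*/from plant import *\nfrom functools import lru_cache\ncp=lru_cache(None)(camera_params)/; s/p=camera_params(cam)/p=cp(cam)/' h.py
cat >> h.py <<'E'
def cloud(cam,im,d,x0,x1,y0,y1):
    P=[];C=[]
    for v in range(y0,y1):
        for u in range(x0,x1):
            if d[v,u]>0:
                o,r=ray(cam,u,v);P.append(o+r*d[v,u]);C.append((u,v,*im[v,u]))
    return np.array(P),np.array(C)
def dial(im,d,z0=.06,z1=.08):
    P,C=cloud("top",im,d,340,410,155,225)
    m=(P[:,2]>z0)&(P[:,2]<z1);Q=P[m]
    print("bar top n",m.sum(),"mean",Q.mean(0),"rect",cv2.minAreaRect(Q[:,:2].astype(np.float32)*1000))
    pale=m&(C[:,2:].min(1)>150);print("pale",pale.sum(),P[pale].mean(0))
    return P,C,Q
E
python3 - <<'E'
from h import *
im=np.load("top0.npz")["im"];d=np.load("top0.npz")["d"]
P,C,Q=dial(im,d)
w=(P[:,2]>.02)&(P[:,2]<.036)&(np.hypot(*(P[:,:2]-Q.mean(0)[:2]).T)<.06)
print("wheel circ",cv2.minEnclosingCircle(P[w][:,:2].astype(np.float32)*1000),np.median(P[w][:,2]))
g=lambda u,v,z:onz("top",320+(u-2)/5,140+(v-2)/5,z)
c=Q.mean(0)
print("bar ends",g(322,176,.07),g(238,295,.07))
for n,(u,v) in dict(long=(158,140),m1=(226,118),m2=(294,117),m3=(358,140),m4=(407,187),m5=(433,250)).items():
    p=g(u,v,.012);print(n,p,np.degrees(np.arctan2(*(p-c)[1::-1])))
for n,(u,v) in dict(green=(402,323),turq=(507,203),plain=(168,202)).items():print(n,onz("top",u,v,.06))
E
```

```text
bar top n 229 mean [ 0.58905736 -0.21670605  0.06955913] rect ((590.3719482421875, -217.0568084716797), (16.055004119873047, 60.746009826660156), 54.20137405395508)
pale 49 [ 0.59819121 -0.22173598  0.07121831]
wheel circ ((588.4801025390625, -217.00982666015625), 59.645198822021484) 0.030010957147121653
bar ends [ 0.61431406 -0.23145123  0.07      ] [ 0.56113691 -0.19867547  0.07      ]
long [ 0.64774034 -0.16570165  0.012     ] 40.99558637701081
m1 [ 0.65984978 -0.19522134  0.012     ] 16.882462007362754
m2 [ 0.66216735 -0.2252206   0.012     ] -6.642865397382518
m3 [ 0.6531431  -0.25376569  0.012     ] -30.040030569582918
m4 [ 0.6326142  -0.27580694  0.012     ] -53.61011446998172
m5 [ 0.60434426 -0.28770664  0.012     ] -77.84932772505792
green [ 0.31687555 -0.2767765   0.06      ]
turq [ 0.57259259 -0.4908992   0.06      ]
plain [0.53326609 0.21070681 0.06      ]
```

Request:
{"method": "servo_tool", "body": {"increments": [{"slide": [-31, -33, 5], "dr": [0, 0, 0.14], "jaw": 0}, {"slide": [-62, -66, 10], "dr": [0, 0, 0.28], "jaw": 0}, {"slide": [-94, -100, 15], "dr": [0, 0, 0.42], "jaw": 0}, {"slide": [-125, -133, 20], "dr": [0, 0, 0.56], "jaw": 0}, {"slide": [-156, -166, 25], "dr": [0, 0, 0.7], "jaw": 0}, {"slide": [-187, -199, 30], "dr": [0, 0, 0.84], "jaw": 0}, {"slide": [-219, -233, 35], "dr": [0, 0, 0.98], "jaw": 0}, {"slide": [-250, -266, 40], "dr": [0, 0, 1.12], "jaw": 0}, {"slide": [-281, -299, 45], "dr": [0, 0, 1.26], "jaw": 0}, {"slide": [-312, -332, 50], "dr": [0, 0, 1.4], "jaw": 0}, {"slide": [-344, -366, 55], "dr": [0, 0, 1.54], "jaw": 0}, {"slide": [-375, -399, 60], "dr": [0, 0, 1.68], "jaw": 0}, {"slide": [-406, -432, 65], "dr": [0, 0, 1.82], "jaw": 0}, {"slide": [-437, -465, 70], "dr": [0, 0, 1.96], "jaw": 0}, {"slide": [-469, -499, 75], "dr": [0, 0, 2.1], "jaw": 0}, {"slide": [-500, -532, 80], "dr": [0, 0, 2.24], "jaw": 0}, {"slide": [-531, -565, 85], "dr": [0, 0, 2.38], "jaw": 0}, {"slide": [-562, -598, 90], "dr": [0, 0, 2.52], "jaw": 0}, {"slide": [-594, -632, 95], "dr": [0, 0, 2.66], "jaw": 0}, {"slide": [-625, -665, 100], "dr": [0, 0, 2.8], "jaw": 0}]}}

```text
t: 2.1
tool_pos: [0.5904, -0.2182, 0.3038]
orientation: [-3.138, -0.138, 0.001]
force: [0.6, -0.1, 0.2]
opening: 0.093
gripper_force: 0.0
```

```bash
cat >> h.py <<'E'
def goal(xyz,yaw):
    from scipy.spatial.transform import Rotation as Ro
    s=read_state();R=Ro.from_rotvec(s["orientation"]);y=np.radians(yaw)
    Y=np.array([np.cos(y),np.sin(y),0]);Z=np.array([0,0,-1.]);G=Ro.from_matrix(np.c_[np.cross(Y,Z),Y,Z])
    print("t",s["t"],"pos",s["tool_pos"],"slide",(R.inv().apply(np.array(xyz)-s["tool_pos"])*1000).round(1),"dr",(R.inv()*G).as_rotvec().round(3),"yaw",np.degrees(np.arctan2(*R.as_matrix()[1::-1,1])),"q",np.round(s["q"],2),"F",np.round(s["force"],1),"op",s["opening"])
E
python3 -c "
from h import *
goal([.590,-.217,.225],-124)"
```

```text
t 2.1 pos [ 0.59040825 -0.21817601  0.30382711] slide [-0.3 -1.2 78.8] dr [-0.     0.001  0.681] yaw -84.97306846200763 q [-0.44  0.27  1.51  0.    1.36  1.05] F [ 0.6 -0.1  0.2] op 0.09297045664273121
```

Request:
{"method": "servo_tool", "body": {"increments": [{"slide": [0, -1, 10], "dr": [0, 0, 0.13], "jaw": 0}, {"slide": [0, -1, 20], "dr": [0, 0, 0.26], "jaw": 0}, {"slide": [0, -1, 30], "dr": [0, 0, 0.4], "jaw": 0}, {"slide": [0, -1, 42], "dr": [0, 0, 0.54], "jaw": 0}, {"slide": [0, -1, 55], "dr": [0, 0, 0.68], "jaw": 0.3}, {"slide": [0, -1, 68], "dr": [0, 0, 0.68], "jaw": 0.4}, {"slide": [0, -1, 78], "dr": [0, 0, 0.68], "jaw": 0.5}, {"slide": [0, -1, 78], "dr": [0, 0, 0.68], "jaw": 0.6}, {"slide": [0, -1, 78], "dr": [0, 0, 0.68], "jaw": 0.6}], "force": 30}}

```text
t: 3.0
tool_pos: [0.5898, -0.2153, 0.2266]
orientation: [-3.008, 0.905, 0.001]
force: [0.3, -0.5, 0.9]
opening: 0.0574
gripper_force: 0.0
```

Run:
```python
from h import *
goal([.590,-.217,.225],-124)
im,d=read_camera("scene");cv2.imwrite("pics/g1.png",cv2.resize(im[220:400,200:400],None,fx=3,fy=3,interpolation=cv2.INTER_CUBIC)[:,:,::-1])
```

```text
t 3.0 pos [ 0.5898003  -0.21527119  0.22657362] slide [1.1 1.3 1.6] dr [0.    0.001 0.009] yaw -123.47052915922382 q [-0.43  0.35  1.57 -0.    1.22  1.72] F [ 0.3 -0.5  0.9] op 0.05742515393509012
```

View pics/g1.png

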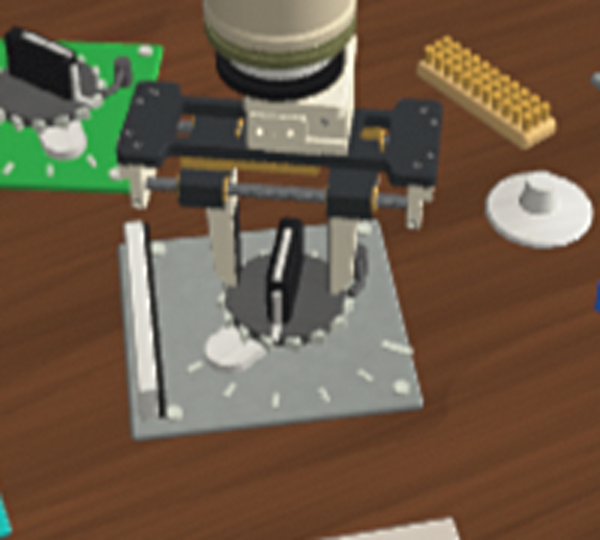

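The picture shows the fingers straddling the bar, with the bar at (285,265) and the fingers at (222,240) and (342,245). It is aligned and centred, so I close.

Request:
{"method": "servo_tool", "body": {"increments": [{"slide": [1, 1, 1], "dr": [0, 0, 0], "jaw": 0.8}, {"slide": [1, 1, 1], "dr": [0, 0, 0], "jaw": 1}, {"slide": [1, 1, 1], "dr": [0, 0, 0], "jaw": 1}, {"slide": [1, 1, 1], "dr": [0, 0, 0], "jaw": 1}, {"slide": [1, 1, 1], "dr": [0, 0, 0], "jaw": 1}, {"slide": [1, 1, 1], "dr": [0, 0, 0], "jaw": 1}], "force": 30}}

```text
t: 3.65
tool_pos: [0.5906, -0.216, 0.226]
orientation: [-3.006, 0.907, -0.001]
force: [2.0, 5.1, 1.3]
opening: 0.0159
gripper_force: 29.9
```

```bash
python3 -c "
from h import *
goal([.590,-.217,.225],-124);print(read_state()['wrist_torque'])"
```

```text
t 3.65 pos [ 0.59060861 -0.21595905  0.22603876] slide [0.1 1.2 1. ] dr [-0.002 -0.     0.008] yaw -123.56900633313779 q [-0.43  0.35  1.57  0.    1.22  1.72] F [2.  5.1 1.3] op 0.01590931849021423
[ 0.89513248 -0.40001638 -0.05754001]
```

Request:
{"method": "servo_tool", "body": {"increments": [{"slide": [0, -1, -4], "dr": [0, 0, 0], "jaw": 1}, {"slide": [0, -1, -8], "dr": [0, 0, 0], "jaw": 1}, {"slide": [0, -1, -12], "dr": [0, 0, 0], "jaw": 1}, {"slide": [0, -1, -12], "dr": [0, 0, 0], "jaw": 1}, {"slide": [0, -1, -12], "dr": [0, 0, 0], "jaw": 1}], "force": 45}}

```text
t: 4.15
tool_pos: [0.5908, -0.2157, 0.2378]
orientation: [-3.007, 0.907, -0.0]
force: [4.1, 2.6, -3.5]
opening: 0.0159
gripper_force: 44.9
```

Run:
```python
from h import *
goal([.590,-.217,.225],-124);print(read_state()['wrist_torque'])
im,d=read_camera("scene");cv2.imwrite("pics/g2.png",cv2.resize(im[220:400,200:400],None,fx=3,fy=3,interpolation=cv2.INTER_CUBIC)[:,:,::-1])
```

```text
t 4.15 pos [ 0.59077299 -0.21569024  0.23784904] slide [ 0.1  1.5 12.8] dr [-0.    -0.     0.007] yaw -123.5829511678426 q [-0.43  0.34  1.56  0.    1.24  1.73] F [ 4.1  2.6 -3.5] op 0.015917804423216896
[ 0.56196808 -0.59059698 -0.03465483]
```

View pics/g2.png

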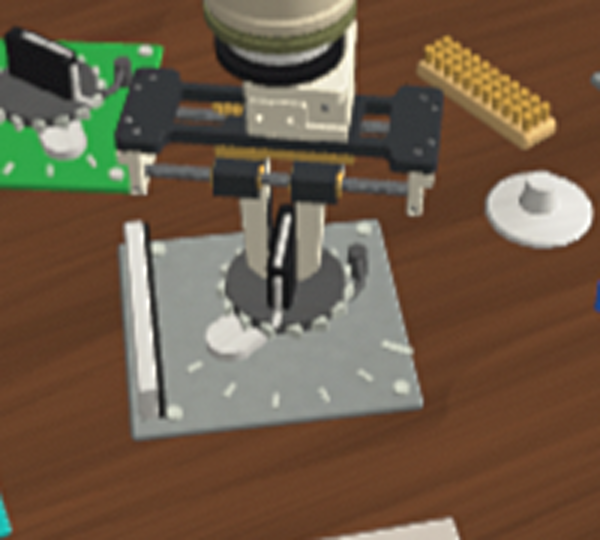

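The dial is lifted: the wheel at (285,285) stands clear of the plate, and the vertical load of -3.5 N matches its weight. Next I turn it back.

Request:
{"method": "servo_tool", "body": {"increments": [{"slide": [0, 0, 0], "dr": [0, 0, -0.1], "jaw": 1}, {"slide": [0, 0, 0], "dr": [0, 0, -0.2], "jaw": 1}, {"slide": [0, 0, 0], "dr": [0, 0, -0.3], "jaw": 1}, {"slide": [0, 0, 0], "dr": [0, 0, -0.4], "jaw": 1}, {"slide": [0, 0, 0], "dr": [0, 0, -0.5], "jaw": 1}, {"slide": [0, 0, 0], "dr": [0, 0, -0.6], "jaw": 1}, {"slide": [0, 0, 0], "dr": [0, 0, -0.7], "jaw": 1}, {"slide": [0, 0, 0], "dr": [0, 0, -0.8], "jaw": 1}, {"slide": [0, 0, 0], "dr": [0, 0, -0.9], "jaw": 1}, {"slide": [0, 0, 0], "dr": [0, 0, -1.0], "jaw": 1}, {"slide": [0, 0, 0], "dr": [0, 0, -1.1], "jaw": 1}, {"slide": [0, 0, 0], "dr": [0, 0, -1.18], "jaw": 1}, {"slide": [0, 0, 0], "dr": [0, 0, -1.22], "jaw": 1}, {"slide": [0, 0, 0], "dr": [0, 0, -1.22], "jaw": 1}]}}

```text
t: 5.6
tool_pos: [0.5909, -0.2154, 0.2376]
orientation: [-2.984, -0.981, -0.001]
force: [5.1, 4.9, -3.5]
opening: 0.0161
gripper_force: 44.9
```

```bash
python3 -c "
from h import *
goal([.590,-.217,.225],-49);print(read_state()['wrist_torque'])"
```

```text
t 5.6 pos [ 0.5909129  -0.21540069  0.23761196] slide [-1.7  0.7 12.6] dr [-0.    -0.001 -0.08 ] yaw -53.58697880363198 q [-0.43  0.34  1.56  0.    1.24  0.5 ] F [ 5.1  4.9 -3.5] op 0.016065311336346297
[ 0.80733891 -0.92153019 -0.002315  ]
```

Request:
{"method": "servo_tool", "body": {"increments": [{"slide": [0, 0, 0], "dr": [0, 0, -0.03], "jaw": 1}, {"slide": [0, 0, 0], "dr": [0, 0, -0.06], "jaw": 1}, {"slide": [0, 0, 0], "dr": [0, 0, -0.06], "jaw": 1}]}}

```text
t: 5.9
tool_pos: [0.5909, -0.2154, 0.2376]
orientation: [-2.953, -1.07, -0.001]
force: [4.6, 4.8, -3.2]
opening: 0.0156
gripper_force: 44.9
```

```bash
python3 -c "
from h import *
goal([.590,-.217,.225],-49);print(read_state()['wrist_torque'])"
```

```text
t 5.9 pos [ 0.59090269 -0.21538897  0.23759885] slide [-1.7  0.7 12.6] dr [-0.    -0.001 -0.021] yaw -50.17665930356578 q [-0.43  0.34  1.56  0.    1.24  0.44] F [ 4.6  4.8 -3.2] op 0.01559724010219634
[ 0.84598376 -0.86218201  0.00771629]
```

Request:
{"method": "servo_tool", "body": {"increments": [{"slide": [0, 0, 0], "dr": [0, 0, -0.03], "jaw": 1}, {"slide": [0, 0, 0], "dr": [0, 0, -0.06], "jaw": 1}, {"slide": [0, 0, 0], "dr": [0, 0, -0.06], "jaw": 1}]}}

```text
t: 6.2
tool_pos: [0.5909, -0.2154, 0.2376]
orientation: [-2.92, -1.157, -0.001]
force: [5.0, 4.3, -4.0]
opening: 0.0154
gripper_force: 45.0
```

```bash
python3 -c "
from h import *
goal([.590,-.217,.225],-49);print(read_state()['wrist_torque'])
im,d=save('top','pics/t2.png')
cv2.imwrite('pics/t2c.png',cv2.resize(im[140:255,320:440],None,fx=5,fy=5,interpolation=cv2.INTER_CUBIC)[:,:,::-1])"
```

```text
t 6.2 pos [ 0.5909027  -0.21539057  0.23756552] slide [-1.8  0.6 12.6] dr [-0.    -0.001  0.039] yaw -46.768165617460426 q [-0.43  0.34  1.56  0.    1.24  0.38] F [ 5.   4.3 -4. ] op 0.015356231896030931
[ 0.84878895 -0.8726285  -0.41422912]
```

View pics/t2c.png

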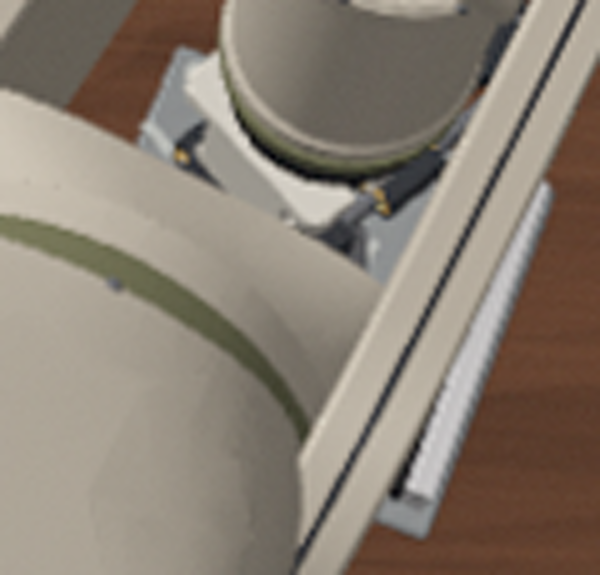

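The top view is blocked by the arm, but a stop torque of -0.41 N m at heading 43° means the dial is on its stop. I back off slightly and lower it.

Request:
{"method": "servo_tool", "body": {"increments": [{"slide": [0, 0, 0], "dr": [0, 0, 0.02], "jaw": 1}, {"slide": [0, 0, 4], "dr": [0, 0, 0.03], "jaw": 1}, {"slide": [0, 0, 8], "dr": [0, 0, 0.03], "jaw": 1}, {"slide": [0, 0, 11], "dr": [0, 0, 0.03], "jaw": 1}, {"slide": [0, 0, 12], "dr": [0, 0, 0.03], "jaw": 1}, {"slide": [0, 0, 12], "dr": [0, 0, 0.03], "jaw": 1}]}}

```text
t: 6.85
tool_pos: [0.5909, -0.2154, 0.226]
orientation: [-2.937, -1.112, -0.001]
force: [2.9, 4.7, 0.6]
opening: 0.0158
gripper_force: 44.9
```

Run:
```python
from h import *
goal([.590,-.217,.225],-49);print(read_state()['wrist_torque'])
im,d=read_camera("scene");cv2.imwrite("pics/g3.png",cv2.resize(im[220:400,200:400],None,fx=3,fy=3,interpolation=cv2.INTER_CUBIC)[:,:,::-1])
```

```text
t 6.85 pos [ 0.59089796 -0.21540522  0.22604293] slide [-1.7  0.6  1. ] dr [-0.    -0.001  0.008] yaw -48.524690784921304 q [-0.43  0.35  1.57  0.    1.22  0.42] F [2.9 4.7 0.6] op 0.01578264195332879
[ 0.9544318  -0.43985904 -0.07170168]
```

View pics/g3.png

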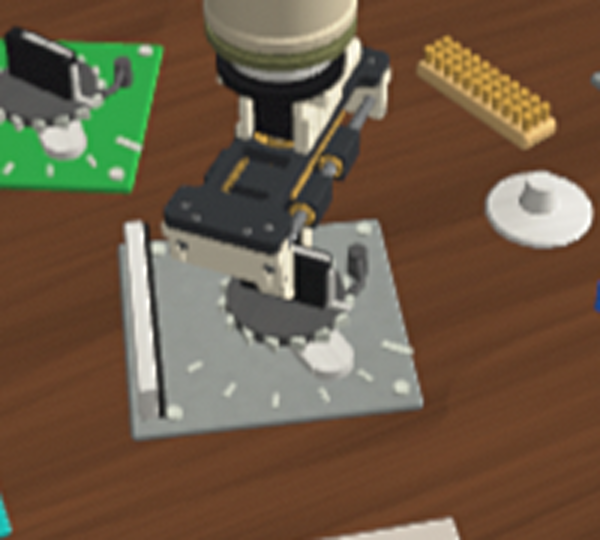

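The wheel is seated, with Fz back near zero, and the pointer points right toward the long mark at (397,348). Keeping it down, I now turn it clockwise two clicks.

Request:
{"method": "servo_tool", "body": {"increments": [{"slide": [0, 0, 1], "dr": [0, 0, 0.08], "jaw": 1}, {"slide": [0, 0, 1], "dr": [0, 0, 0.16], "jaw": 1}, {"slide": [0, 0, 1], "dr": [0, 0, 0.24], "jaw": 1}, {"slide": [0, 0, 1], "dr": [0, 0, 0.32], "jaw": 1}, {"slide": [0, 0, 1], "dr": [0, 0, 0.4], "jaw": 1}, {"slide": [0, 0, 1], "dr": [0, 0, 0.48], "jaw": 1}, {"slide": [0, 0, 1], "dr": [0, 0, 0.56], "jaw": 1}, {"slide": [0, 0, 1], "dr": [0, 0, 0.64], "jaw": 1}, {"slide": [0, 0, 1], "dr": [0, 0, 0.72], "jaw": 1}, {"slide": [0, 0, 1], "dr": [0, 0, 0.8], "jaw": 1}, {"slide": [0, 0, 1], "dr": [0, 0, 0.85], "jaw": 1}, {"slide": [0, 0, 1], "dr": [0, 0, 0.85], "jaw": 1}, {"slide": [0, 0, 1], "dr": [0, 0, 0.85], "jaw": 1}]}}

```text
t: 8.2
tool_pos: [0.5909, -0.2156, 0.2259]
orientation: [-3.135, 0.198, -0.001]
force: [0.2, 5.9, 6.8]
opening: 0.0158
gripper_force: 44.9
```

```bash
python3 -c "
from h import *
goal([.590,-.217,.225],-97);print(read_state()['wrist_torque'])"
```

```text
t 8.2 pos [ 0.59094961 -0.21559777  0.22594607] slide [-0.8  1.5  0.9] dr [-0.    -0.001 -0.004] yaw -97.2315754953646 q [-0.43  0.35  1.57  0.    1.22  1.27] F [0.2 5.9 6.8] op 0.01584833862449374
[ 1.13665498  0.17811711 -0.01324608]
```

Request:
{"method": "servo_tool", "body": {"increments": [{"slide": [0, 0, 0], "dr": [0, 0, 0], "jaw": 0.7}, {"slide": [0, 0, 0], "dr": [0, 0, 0], "jaw": 0.4}, {"slide": [0, 0, 0], "dr": [0, 0, 0], "jaw": 0.3}, {"slide": [0, 0, 0], "dr": [0, 0, 0], "jaw": 0.3}, {"slide": [0, 0, -20], "dr": [0, 0, 0], "jaw": 0.3}, {"slide": [0, 0, -60], "dr": [0, 0, 0], "jaw": 0.3}, {"slide": [0, 0, -100], "dr": [0, 0, 0], "jaw": 0.3}, {"slide": [0, 45, -120], "dr": [0, 0, 0], "jaw": 0.3}, {"slide": [0, 90, -130], "dr": [0, 0, 0], "jaw": 0.3}, {"slide": [0, 135, -130], "dr": [0, 0, 0], "jaw": 0.3}, {"slide": [0, 180, -130], "dr": [0, 0, 0], "jaw": 0.3}, {"slide": [0, 220, -130], "dr": [0, 0, 0], "jaw": 0.3}, {"slide": [0, 250, -130], "dr": [0, 0, 0], "jaw": 0.3}, {"slide": [0, 250, -130], "dr": [0, 0, 0], "jaw": 0.3}, {"slide": [0, 250, -130], "dr": [0, 0, 0], "jaw": 0.3}]}}

```text
t: 9.7
tool_pos: [0.5587, -0.4645, 0.354]
orientation: [-3.134, 0.201, 0.001]
force: [0.3, 0.5, 0.2]
opening: 0.0652
gripper_force: 0.0
```

Run:
```python
from h import *
goal([.590,-.217,.225],-97)
im,d=read_camera("top");dial(im,d)
cv2.imwrite('pics/t3.png',np.hstack([cv2.resize(im[140:255,320:440],None,fx=3,fy=3)])[:,:,::-1])
```

```text
t 9.7 pos [ 0.55872613 -0.46452405  0.35404032] slide [  -0.4 -249.4  129.2] dr [-0.001  0.001 -0.006] yaw -97.32096481349782 q [-0.76  0.5   1.14  0.    1.51  0.93] F [0.3 0.5 0.2] op 0.06521658546196189
bar top n 224 mean [ 0.58884676 -0.21652589  0.06981437] rect ((591.7078857421875, -217.1218719482422), (15.96806812286377, 62.98754119873047), 82.7554702758789)
pale 32 [ 0.5994384  -0.21768512  0.07081745]
```

View pics/t3.png

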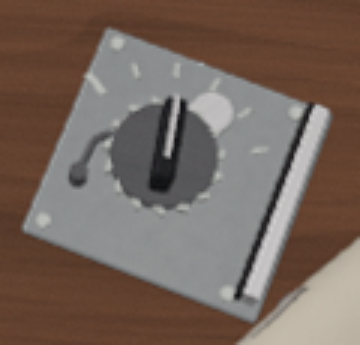

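The pointer at (177,100) is at the second short mark (177,70), heading -7.2° against the mark's -6.6°. The bar top reads 0.070 m, so the dial is seated, and the arm is clear.

```bash
python3 -c "
from plant import *
print(close_job())"
```

```text
the job is handed in; nothing more can be done
None
```

The job is handed in: the ratchet dial was lifted, turned back to its stop, seated, advanced two clicks to the second mark and released, and the plain clamp was never approached; `close_job` returned no verdict.

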